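# Show the grinding ball to the inspection microscope

## Task

The loose grinding ball in the tray is to be checked for pits: lift the cover off the tray and hang it by its eye on the hook of the microscope stand, never laying it on the bench. Then take the tray by its handle and carry it to the microscope without ever tipping the ball out of its pocket, and finish while still holding it there in your grip alone, level and still, with the ball centred about 70 mm below the lens. Do not bump the microscope, and leave everything else on the bench where it stands.

Things in the scene. Friction and masses are not known exactly. Their poses are not given: they have to be found in the camera images.
- stand: fixed microscope stand. Origin at the foot of its round steel post (16 mm diameter, 300 mm tall), at bench level; z up. White base plate 200 x 110 x 8 mm, from 160 mm towards -x to 40 mm towards +x of the post. The microscope hangs over the base plate, 130 mm from the post on the -x side. The hook comes out of the post on the +y side.
- hook_seat (a point): the hook's inside corner, 72 mm from the post axis on the stand's +y side, 154 mm above the bench: a steel bar of 8 mm diameter slopes down from the post (25 mm drop over 62 mm) to here and then turns straight up; this point is on the bar's top side. Axes as the stand's. A plate let go with its eye over the upright end swings down and hangs vertical on the bar.
- hook_tip (a point): the rounded top end of the hook's upright part (8 mm diameter), 32 mm above hook_seat. Axes as the stand's.
- lens (a point): centre of the microscope's lens, its lowest point, looking straight down; the barrel above is 33 mm in diameter and 110 mm tall, in a holder ring of 45 mm diameter whose underside is 67 mm above the lens; a boom leads from there to a focus carriage on the post. The lens is 170 to 200 mm above the bench (it differs from time to time; the carriage is stiff). Axes as the stand's.
- cover_knob (a point): centre (half-way up) of the upright grip rib on the grey cover: rib 40 mm long (cover's x), 10 mm thick (cover's y), 22 mm tall; cover plate 80 x 80 x 3 mm, its top 11 mm below this point; under it a locating pad 68 x 68 x 3 mm that drops loosely into the tray. z up while the cover lies flat; x points to the hanging eye. 50 g. It lies on the tray, square to it within a few degrees, the eye on the side away from the tray's handle.
- cover_eye (a point): centre of the cover's hanging eye: a 20 mm hole through the 3 mm thick tab, 56 mm from the knob centre along the cover's +x and 12.5 mm lower. The tab is 34 mm wide and ends 17 mm beyond the hole's centre. Axes as the cover's.
- tray_handle (a point): grip point of the tray's handle, at half its height: a straight level bar 10 mm thick (tray's y), 18 mm tall, running 46 to 158 mm from the tray's centre on its -x side; this point lies 110 mm from the centre and 29 mm above the tray's underside. z up, x towards the tray. Tray 80 x 80 mm, walls 36 mm tall, about 150 g.
- tray_pocket (a point): centre of the round pocket's mouth, at the middle of the tray, 12 mm above its underside: pocket 27 mm wide, 3.5 mm deep, in the white floor block. Axes as the tray's.
- ball_center (a point): centre of the loose steel grinding ball, 20 mm in diameter, 33 g, lying in the tray's pocket (up to 6 mm off its centre), 6.5 mm above the pocket's mouth; hidden under the cover at first.
- cover: the cover; origin under its locating pad, 17 mm below the knob centre, axes as above.
- tray: the tray; origin under its centre, axes as above.
- scope: the microscope with its boom and focus carriage on the stand's post; origin on the post axis at the height of the lens.
- tip_box: bystander: blue pipette tip box, 84 x 122 x 43 mm, origin under its centre.
- tube_rack: bystander: teal rack of small capped tubes, 100 x 200 x 45 mm, origin under its centre.
- jar: bystander: closed steel grinding jar, 54 mm in diameter, 68 mm tall, origin under its centre.
- spray: bystander: white bottle with a blue cap, 64 mm in diameter, 170 mm tall, origin under its centre.
Mind the look-alikes: they are no part of the job. Of the things that look like the cover, the smaller one is meant. What is shaped like the tray but orange is not meant.

How it is judged:
By the outcome, as a careful person would: the job done as asked, in the order asked, and still so for the second after the job is handed in, while the arm keeps its last pose, push and grip.
It also fails if it takes over 72 s, if anything falls off the work surface, if the arm or the gripper's body presses on something with over 40 N, if the wrist force passes 120 N, or if a joint passes its speed limit or range.

## Robot

A 6-joint arm with a two-finger parallel gripper is mounted at the origin on the work surface. World frame = base frame: x ahead of the robot, y to its left, z up, the work surface at z = 0. Lengths are in m, angles in rad, forces in N, time in s.
With the tool pointing down it reaches from about 0.3 to 0.85 m from the base axis. Payload 5.4 kg.
Tool frame: the origin (TCP) lies at the very end of the fingers, on their centre line; the grasp point (between the pads) lies 19 mm behind it (hold_point_z is the x of the grasp point in the tool frame, in m); x points along the fingers, z is the direction in which the jaws open and shut, and the axes are right-handed (so a half turn about x gives the same grasp; the last joint's range is limited). The gripper opens to 85 mm and grips with 20 to 120 N. Pads are 22 mm wide; open, the fingers measure 114 mm over their backs; the gripper's body (76 mm by 85 mm) begins 54 mm behind the grasp point. The pads swing forward as they close: fully open they stand 13 mm farther back than shut.
Start: joints at [1.099, 0.158, 1.597, -0, 1.386, -0.21], TCP at [0.149, 0.555, 0.231] pointing down, gripper open.
Joint ranges: [-2.91, 2.91], [-0.94, 2.29], [0.18, 2.7], [-1.29, 4.43], [0.17, 2.64], [-3, 3]. Speed limits (rad/s): [2.57, 2.57, 3.14, 3.14, 3.14, 3.14].

## Interface

Orientations are given as a 3x3 rotation matrix whose columns are the frame's x, y, z axes.
In Python, from workcell import state, capture, get_calibration, close_job, hold_point_z gives the robot as it stands.
- The arm moves only by the tool jog_arm, never from a script. Its argument "steps" is a list of rows, each a list of 7 numbers: the turn, a rotation vector about the tool's x, y, z in degrees, then the shift along the tool's x, y, z in m, then the finger opening in m, from 0 to 0.0854. In form: [[wx, wy, wz, dx, dy, dz, grip], ...]. A call has 1 to 5 rows; each row shifts and turns the commanded pose from where the row before left it, along the tool's axes as they then stand; what a row does not reach is not made up. A row lasts 1/12 s, in which the tool goes at most 41.7 mm and 7.16 degrees, less where a joint would pass 70% of its speed; a pose out of reach is approached as far as the arm can. A call with a gripper value outside its range is refused whole. The fingers move at their own pace and stop on an object; the grip force is fixed at half the most. Time passes only in rows, so rows that do not move let the fingers close. It gives the time, the measured TCP pose, the force and the opening at its end, in the units of the state.
- state(): the state, without advancing time (a new reading comes with each control period).
- capture(name): name is "side" or "top"; returns the picture (420x560x3 uint8, red, green, blue); there is no depth.
- get_calibration(name): a dict with "vfov" (degrees; the focal length in pixels is half the picture's height over the tangent of half this angle, whatever the lens; pixels are square), "cx", "cy" (the principal point, pixels), "rvec" (rotation vector, rad) and "tvec" (3), from world to camera coordinates, as OpenCV has them. Camera axes: x right, y down, z forward; pixel columns grow to the right and rows downward; lengths in m; the calibration is good to about 2 mm. A picture is of the moment at which its call begins. get_calibration takes no time and is no camera call.
- close_job(): hands the job in, once; it reports no verdict.
The state is a dict: "clock": time; "qpos": joint angles; "joint_vel": joint speeds; "effort": joint torques, N m; "eef_pos": TCP position; "tool_rot": TCP orientation; "contact_force": force on the tool from outside, world axes, zero at the start; "wrist_torque": the same for the moment, N m; "width": finger opening in m.
Only numpy, scipy, OpenCV 4.12 (cv2) and the standard library are available. Lean on these libraries where they do the work, as an engineer would, in place of code of your own. Each camera call takes 0.05 s, during which the arm holds its last target. There are 200 camera calls.

## Working session

There is one attempt and no reset: what is moved stays moved. The work goes in short steps, Python scripts to look and compute and a tool call to move; the robot and the scene stay as the last step left them, time stands still between calls to the robot, and variables do not carry over. Pictures are saved under pics/ and viewed, about 8 in all and at most 12, crops included, and the job is handed in when it is done.

Besides the shell and the picture viewer there is one more tool, called after ">>>" as a command line: name --pt "numbers of a row" for each row, then --argument value for the rest. jog_arm: Moves the arm, as the interface text tells. Its arguments: {"type":"object","properties":{"steps":{"type":"array","items":{"type":"array","items":{"type":"number"}}}},"required":["steps"]}

```bash
mkdir -p pics; ls; python3 - <<'E'
from workcell import *
import cv2,numpy as np
for n in("side","top"):
    im=capture(n); cv2.imwrite(f"pics/{n}0.png",cv2.cvtColor(im,cv2.COLOR_RGB2BGR)); c=get_calibration(n)
    R=cv2.Rodrigues(np.array(c["rvec"],float))[0]; print(n,c,"pos",-R.T@np.array(c["tvec"]))
print(state(),hold_point_z)
E
```

```text
pics
side {'vfov': 56.151992702134834, 'cx': 275.87184587037115, 'cy': 208.13993465212008, 'rvec': array([ 2.27231333, -0.58683449,  0.24799081]), 'tvec': array([-0.48656063,  0.24606221,  1.18040025])} pos [ 0.09746881 -0.83450766  0.99233532]
top {'vfov': 51.66488716081165, 'cx': 271.3503609636618, 'cy': 209.78459072780433, 'rvec': array([ 2.10949083, -2.16753329,  0.16558388]), 'tvec': array([-0.00683512,  0.5282025 ,  1.46258941])} pos [ 0.29287578 -0.02143225  1.52708114]
{'clock': 0.1, 'qpos': array([ 1.09887793e+00,  1.59012066e-01,  1.59812018e+00, -9.48522004e-06,
        1.38620188e+00, -2.10105146e-01]), 'joint_vel': array([-3.67783669e-04, -7.37435765e-05, -3.70302296e-03, -9.60029078e-04,
       -1.35289529e-03, -5.28820607e-04]), 'effort': array([-1.07282375e-06, -3.96989822e+01, -3.32340574e+01, -1.65316983e-04,
        4.12899666e-03,  1.46504078e-05]), 'eef_pos': array([0.1485997 , 0.55489858, 0.23039378]), 'tool_rot': array([[-7.83359154e-04, -9.65922552e-01,  2.58830079e-01],
       [-1.55536044e-03,  2.58831022e-01,  9.65921365e-01],
       [-9.99998484e-01,  3.54089278e-04, -1.70511537e-03]]), 'contact_force': array([ 0.61098109, -0.16153364, -0.00214655]), 'wrist_torque': array([-0.01150277, -0.03894254, -0.03698988]), 'width': 0.085232321738295} -0.0187
```

View pics/side0.png

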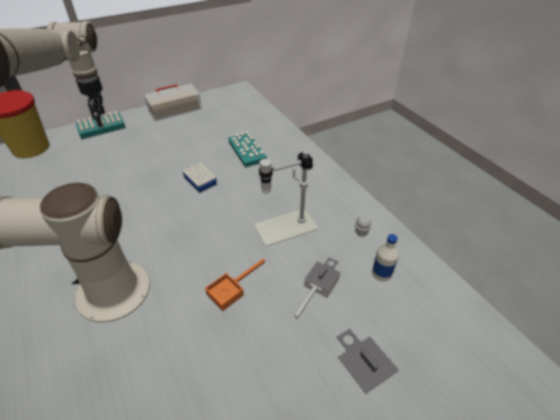

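View pics/top0.png

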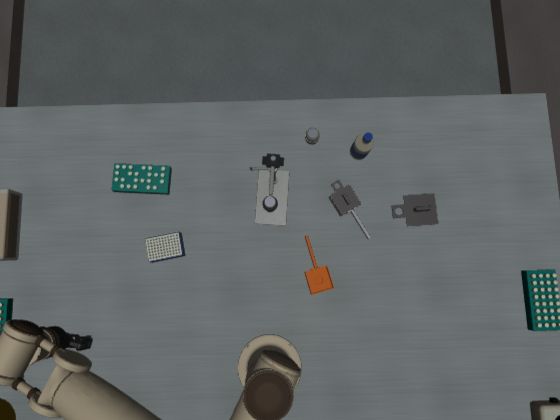

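The side view shows the stand with its post foot near (302,220), the tray and cover at (322,277) and the handle end at (297,314). In the top view the tray and cover are at (345,200), the handle end at (368,237), the base plate at (272,197) and the hook at (251,169). I'll enlarge both.

```bash
python3 - <<'E'
import cv2,numpy as np
t=cv2.imread("pics/top0.png")[140:250,240:380]; s=cv2.imread("pics/side0.png")[140:325,245:385]
cv2.imwrite("pics/c_top.png",cv2.resize(t,None,fx=5.6,fy=5.4,interpolation=cv2.INTER_CUBIC))
cv2.imwrite("pics/c_side.png",cv2.resize(s,None,fx=3.2,fy=3.2,interpolation=cv2.INTER_CUBIC))
E
```

```text
(no output)
```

View pics/c_top.png

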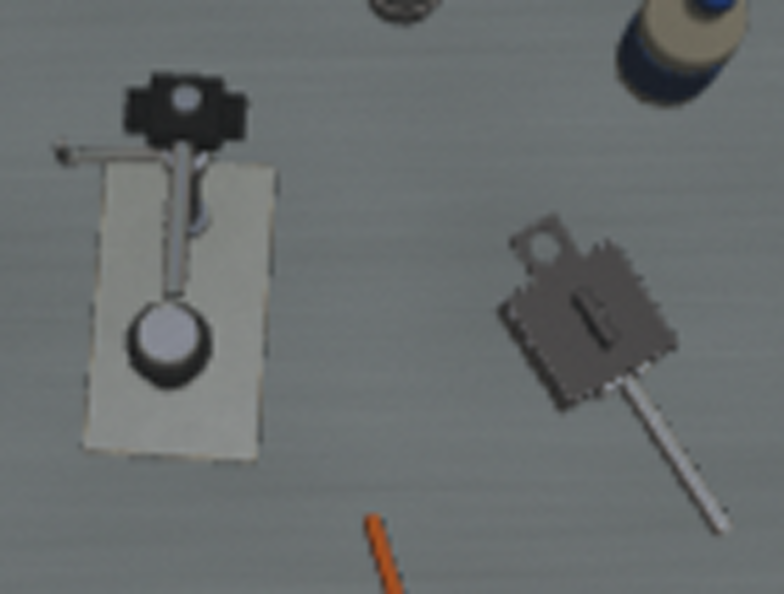

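View pics/c_side.png

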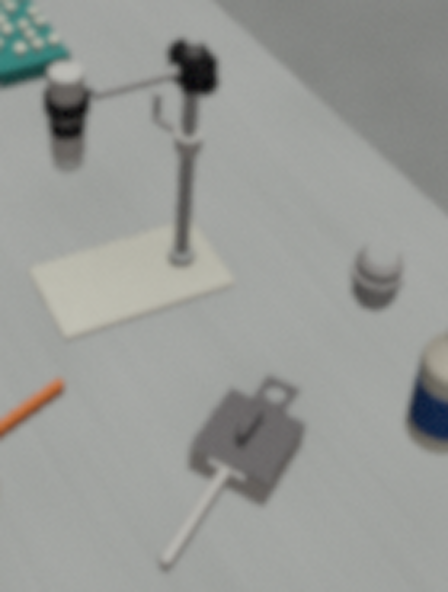

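The crops show these points. Top crop: hook tip (65,155), eye (544,248), rib (597,320), handle end (722,525), plate corners (275,167), (257,460), (84,450). Side crop: post foot (182,257), lens (68,165), hook tip (156,98), eye (280,396), rib (249,428), handle end (167,560).

```bash
cat > h.py <<'E'
import cv2,numpy as np
from workcell import *
class Cam:
    def __init__(s,n):
        c=get_calibration(n); s.R=cv2.Rodrigues(np.array(c["rvec"],float))[0]; s.t=np.array(c["tvec"],float)
        f=210/np.tan(np.radians(c["vfov"])/2); s.K=np.array([[f,0,c["cx"]],[0,f,c["cy"]],[0,0,1]]); s.o=-s.R.T@s.t
    def ray(s,p): d=s.R.T@np.linalg.inv(s.K)@np.array([p[0],p[1],1.]); return d/np.linalg.norm(d)
    def plane(s,p,z): d=s.ray(p); return s.o+d*(z-s.o[2])/d[2]
    def proj(s,X): q=s.K@(s.R@np.asarray(X,float)+s.t); return q[:2]/q[2]
T,S=Cam("top"),Cam("side")
def tri(a,b):
    d1,d2=T.ray(a),S.ray(b); k=np.linalg.lstsq(np.c_[d1,-d2],S.o-T.o,rcond=None)[0]
    p,q=T.o+k[0]*d1,S.o+k[1]*d2; return (p+q)/2,np.linalg.norm(p-q)
E
cat > m.py <<'E'
from h import *
np.set_printoptions(precision=4,suppress=True)
ct=lambda x,y:((x+.5)/5.6-.5+240,(y+.5)/5.4-.5+140)
cs=lambda x,y:((x+.5)/3.2-.5+245,(y+.5)/3.2-.5+140)
for n,a,b,z in[("eye",(544,248),(280,396),.0375),("rib",(597,320),(249,428),.05),("hend",(722,525),(167,560),.036),
  ("tip",(65,155),(156,98),.186),("pl+-",(275,167),(233,282),.008),("pl--",(257,460),(68,337),.008),("pl-+",(84,450),(32,270),.008)]:
    print(n,T.plane(ct(*a),z),S.plane(cs(*b),z),*tri(ct(*a),cs(*b)))
print("foot",S.plane(cs(182,257),.008),"lens",S.plane(cs(68,165),.185))
E
python3 m.py
```

```text
eye [ 0.6082 -0.2526  0.0375] [ 0.6109 -0.2566  0.0375] [ 0.6109 -0.254   0.0338] 0.0039423869080193125
rib [ 0.5576 -0.281   0.05  ] [ 0.5578 -0.2811  0.05  ] [ 0.5577 -0.281   0.0499] 0.00022941713866143624
hend [ 0.4253 -0.353   0.036 ] [ 0.4255 -0.3551  0.036 ] [ 0.4259 -0.3537  0.0335] 0.0008102081886961799
tip [0.6402 0.0393 0.186 ] [0.6417 0.0351 0.186 ] [0.6425 0.0389 0.1826] 0.002855171988110906
pl+- [ 0.6743 -0.0873  0.008 ] [ 0.6713 -0.0867  0.008 ] [ 0.673  -0.0868  0.0078] 0.00291052032117049
pl-- [ 0.4782 -0.0695  0.008 ] [ 0.4799 -0.0696  0.008 ] [ 0.4789 -0.0698  0.0084] 0.0015495545232281534
pl-+ [0.4878 0.0392 0.008 ] [0.4905 0.0341 0.008 ] [0.4904 0.0388 0.0032] 0.00411128192396626
foot [ 0.6432 -0.028   0.008 ] lens [ 0.5141 -0.0124  0.185 ]
```

>>> jog_arm --pt "-7 0 0 0 0 0 0.04" --pt "-7 0 0 0 0 0 0.04" --pt "-7 0 0 0 0 0 0.04" --pt "-7 0 0 0 0 0 0.04" --pt "-7 0 0 0 0 0 0.04"

```text
clock: 0.52
eef_pos: [0.1487, 0.5551, 0.2307]
tool_rot: [[-0.001, -0.938, -0.348], [-0.001, -0.348, 0.938], [-1.0, 0.001, -0.001]]
contact_force: [-0.3, -0.5, 0.6]
width: 0.0402
```

>>> jog_arm --pt "-7 0 0 0 0 0 0.04" --pt "-1.5 0 0 0 0 0 0.04"

```text
clock: 0.68
eef_pos: [0.1487, 0.5551, 0.2307]
tool_rot: [[-0.001, -0.876, -0.482], [-0.001, -0.482, 0.876], [-1.0, 0.001, -0.001]]
contact_force: [1.0, 0.9, -0.9]
width: 0.0399
```

```bash
cat >> h.py <<'E'
np.set_printoptions(precision=4,suppress=True)
def plan(*pts):
    s=state(); R=s["tool_rot"]; p=s["eef_pos"]; print("t",s["clock"],"p",p,"psi",np.degrees(np.arctan2(R[1,2],R[0,2])),"xdown",R[:,0],"w",s["width"],"F",s["contact_force"])
    for q in pts: d=R.T@(np.array(q)-p); print("->",q,"tool d",d,"rows",np.abs(np.linalg.norm(d))/.038); p=np.array(q)
E
python3 -c "
from h import *
plan((.33,0,.23),(.5577,-.281,.14),(.5577,-.281,.042))"
```

```text
t 0.6833 p [0.1487 0.5551 0.2307] psi 118.80772726771795 xdown [-0.0005 -0.0011 -1.    ] w 0.03985838530235554 F [ 0.998   0.9292 -0.8823]
-> (0.33, 0, 0.23) tool d [ 0.0012  0.1086 -0.5737] rows 15.366454724212275
-> (0.5577, -0.281, 0.14) tool d [ 0.0902 -0.0642 -0.3559] rows 9.808000649026383
-> (0.5577, -0.281, 0.042) tool d [ 0.098  -0.0001  0.0001] rows 2.5789473684210527
```

>>> jog_arm --pt "0 0 0 0 0.0072 -0.0382 0.04" --pt "0 0 0 0 0.0072 -0.0382 0.04" --pt "0 0 0 0 0.0072 -0.0382 0.04" --pt "0 0 0 0 0.0072 -0.0382 0.04" --pt "0 0 0 0 0.0072 -0.0382 0.04"

```text
clock: 1.1
eef_pos: [0.2081, 0.3685, 0.2306]
tool_rot: [[-0.001, -0.878, -0.478], [-0.001, -0.478, 0.878], [-1.0, 0.001, -0.0]]
contact_force: [1.2, 0.6, 0.3]
width: 0.0402
```

>>> jog_arm --pt "0 0 0 0 0.0072 -0.0382 0.04" --pt "0 0 0 0 0.0072 -0.0382 0.04" --pt "0 0 0 0 0.0072 -0.0382 0.04" --pt "0 0 0 0 0.0072 -0.0382 0.04" --pt "0 0 0 0 0.0072 -0.0382 0.04"

```text
clock: 1.52
eef_pos: [0.2676, 0.1837, 0.2309]
tool_rot: [[0.0, -0.878, -0.478], [-0.0, -0.478, 0.878], [-1.0, -0.0, -0.0]]
contact_force: [0.8, 0.1, 0.1]
width: 0.0398
```

>>> jog_arm --pt "0 0 0 0 0.0072 -0.0382 0.04" --pt "0 0 0 0 0.0072 -0.0382 0.04" --pt "0 0 0 0 0.0072 -0.0382 0.04" --pt "0 0 0 0 0.0072 -0.0382 0.04" --pt "0 0 0 0 0.0072 -0.0382 0.04"

```text
clock: 1.93
eef_pos: [0.3272, -0.0017, 0.2312]
tool_rot: [[0.001, -0.879, -0.477], [-0.0, -0.477, 0.879], [-1.0, -0.001, -0.0]]
contact_force: [1.1, 0.4, 0.1]
width: 0.0402
```

>>> jog_arm --pt "0 0 0 0.009 -0.0064 -0.0356 0.04" --pt "0 0 0 0.009 -0.0064 -0.0356 0.04" --pt "0 0 0 0.009 -0.0064 -0.0356 0.04" --pt "0 0 0 0.009 -0.0064 -0.0356 0.04" --pt "0 0 0 0.009 -0.0064 -0.0356 0.04"

```text
clock: 2.35
eef_pos: [0.4409, -0.1425, 0.1852]
tool_rot: [[-0.001, -0.879, -0.476], [0.001, -0.476, 0.879], [-1.0, 0.0, 0.001]]
contact_force: [-0.1, 0.2, 1.0]
width: 0.0402
```

>>> jog_arm --pt "0 0 0 0.009 -0.0064 -0.0356 0.04" --pt "0 0 0 0.009 -0.0064 -0.0356 0.04" --pt "0 0 0 0.009 -0.0064 -0.0356 0.04" --pt "0 0 0 0.009 -0.0064 -0.0356 0.04" --pt "0 0 0 0.009 -0.0064 -0.0356 0.04"

```text
clock: 2.77
eef_pos: [0.554, -0.2833, 0.1399]
tool_rot: [[-0.001, -0.879, -0.477], [0.001, -0.477, 0.879], [-1.0, 0.001, 0.001]]
contact_force: [0.7, -0.2, 0.3]
width: 0.04
```

```bash
python3 -c "
from h import *
plan((.5577,-.281,.042))
im=capture('side'); cv2.imwrite('pics/s1.png',cv2.resize(cv2.cvtColor(im,cv2.COLOR_RGB2BGR)[180:330,240:400],None,fx=4,fy=4,interpolation=cv2.INTER_CUBIC))"
```

```text
t 2.7667 p [ 0.554  -0.2833  0.1399] psi 118.48348755485624 xdown [-0.0011  0.0009 -1.    ] w 0.040013964939242766 F [ 0.6692 -0.2364  0.2519]
-> (0.5577, -0.281, 0.042) tool d [ 0.0979 -0.0044  0.0001] rows 2.5787604752883073
```

View pics/s1.png

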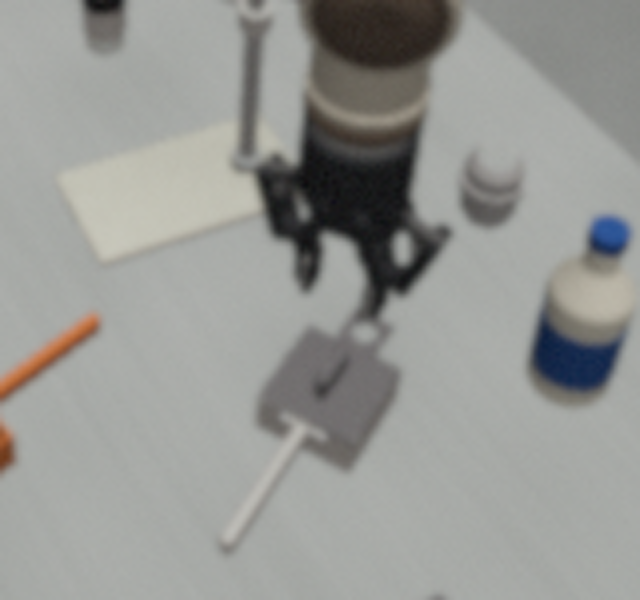

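The open gripper is above the cover, jaws across the rib (rib from (320,393) to (347,358) in the crop). I'll lower and grip.

>>> jog_arm --pt "0 0 0 0.035 -0.0044 0 0.04" --pt "0 0 0 0.03 0 0 0.04" --pt "0 0 0 0.02 0 0 0.04" --pt "0 0 0 0.0115 0 0 0.04" --pt "0 0 0 0 0 0 0.04"

```text
clock: 3.23
eef_pos: [0.5551, -0.2783, 0.0412]
tool_rot: [[-0.005, -0.879, -0.477], [0.004, -0.477, 0.879], [-1.0, 0.003, 0.006]]
contact_force: [-0.2, 0.3, 0.4]
width: 0.04
```

>>> jog_arm --pt "0 0 0 0 0 0 0.003" --pt "0 0 0 0 0 0 0.003" --pt "0 0 0 0 0 0 0.003" --pt "0 0 0 0 0 0 0.003" --pt "0 0 0 0 0 0 0.003"

```text
clock: 3.65
eef_pos: [0.5587, -0.281, 0.0473]
tool_rot: [[0.003, -0.879, -0.477], [-0.003, -0.477, 0.879], [-1.0, -0.002, -0.004]]
contact_force: [-0.7, -0.5, 7.2]
width: 0.0082
```

>>> jog_arm --pt "0 0 0 0 0 0 0.003" --pt "0 0 0 -0.005 0 0 0.003" --pt "0 0 0 -0.015 0 0 0.003" --pt "0 0 0 -0.03 0 0 0.003" --pt "0 0 0 -0.04 0 0 0.003"

```text
clock: 4.07
eef_pos: [0.5549, -0.2781, 0.1324]
tool_rot: [[-0.006, -0.879, -0.477], [0.005, -0.477, 0.879], [-1.0, 0.003, 0.007]]
contact_force: [1.0, -1.1, -0.6]
width: 0.0084
```

>>> jog_arm --pt "0 0 0 -0.04 0 0 0.003" --pt "0 0 0 -0.04 0 0 0.003" --pt "0 0 0 -0.02 0 0 0.003" --pt "0 0 0 0 0 0 0.003"

```text
clock: 4.4
eef_pos: [0.5599, -0.2818, 0.2427]
tool_rot: [[0.01, -0.879, -0.477], [-0.008, -0.477, 0.879], [-1.0, -0.005, -0.011]]
contact_force: [0.1, -0.2, 0.0]
width: 0.0083
```

```bash
python3 -c "
from h import *
plan()
ims=[]
for n,(y,x) in dict(side=(100,230),top=(120,280)).items():
    im=cv2.cvtColor(capture(n),cv2.COLOR_RGB2BGR); cv2.imwrite(f'pics/{n}2.png',im)
    ims.append(cv2.resize(im[y:y+220,x:x+146],None,fx=2.7,fy=2.7,interpolation=cv2.INTER_CUBIC))
cv2.imwrite('pics/lift.png',np.hstack(ims))"
```

```text
t 4.4 p [ 0.5599 -0.2818  0.2427] psi 118.50927679778799 xdown [ 0.0099 -0.0076 -0.9999] w 0.008331332201975721 F [ 0.0893 -0.1624  0.0267]
```

View pics/lift.png

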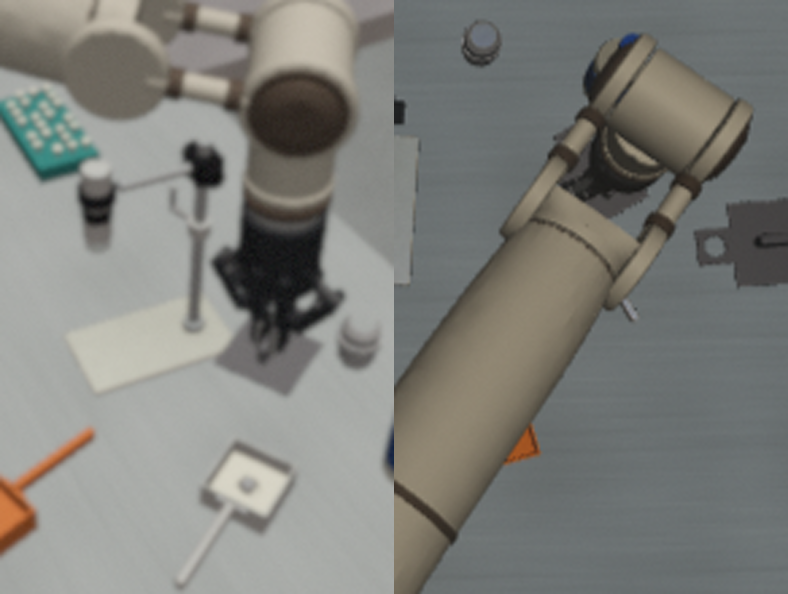

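The cover hangs level in the grip. The tray stayed put with the ball in its pocket at (247,484) in the crop. Next I turn it to the hanging heading and carry it round on the robot's side of the scope.

>>> jog_arm --pt "7 0 0 0 0 0 0.003" --pt "7 0 0 0 0 0 0.003" --pt "7 0 0 0 0 0 0.003" --pt "7 0 0 0 0 0 0.003" --pt "7 0 0 0 0 0 0.003"

```text
clock: 4.92
eef_pos: [0.5561, -0.279, 0.2318]
tool_rot: [[-0.004, -0.993, 0.119], [0.003, 0.119, 0.993], [-1.0, 0.005, 0.003]]
contact_force: [0.3, 1.0, -0.7]
width: 0.0081
```

>>> jog_arm --pt "7 0 0 0 0 0 0.003" --pt "7 0 0 0 0 0 0.003" --pt "7 0 0 0 0 0 0.003" --pt "7 0 0 0 0 0 0.003" --pt "7 0 0 0 0 0 0.003"

```text
clock: 5.33
eef_pos: [0.5561, -0.279, 0.2318]
tool_rot: [[-0.004, -0.745, 0.667], [0.003, 0.667, 0.745], [-1.0, 0.005, -0.0]]
contact_force: [0.7, 0.1, 0.6]
width: 0.008
```

>>> jog_arm --pt "7 0 0 0 0 0 0.003" --pt "7 0 0 0 0 0 0.003" --pt "7 0 0 0 0 0 0.003" --pt "7 0 0 0 0 0 0.003" --pt "7 0 0 0 0 0 0.003"

```text
clock: 5.75
eef_pos: [0.5561, -0.279, 0.2318]
tool_rot: [[-0.004, -0.228, 0.974], [0.003, 0.974, 0.228], [-1.0, 0.004, -0.003]]
contact_force: [-0.2, -0.5, -0.6]
width: 0.0084
```

>>> jog_arm --pt "7 0 0 0 0 0 0.003" --pt "7 0 0 0 0 0 0.003" --pt "5 0 0 0 0 0 0.003"

```text
clock: 6.0
eef_pos: [0.5561, -0.279, 0.2318]
tool_rot: [[-0.004, 0.102, 0.995], [0.003, 0.995, -0.102], [-1.0, 0.003, -0.004]]
contact_force: [-0.3, -0.3, 0.1]
width: 0.0081
```

```bash
python3 -c "
from h import *
plan((.36,-.1,.26),(.36,.2,.26),(.648,.18,.26),(.648,.13,.26))
c=lambda x,y:((x+.5)/2.7-.5+230,(y+.5)/2.7-.5+100)
for p in [(322,348),(288,393),(217,358)]: print(S.plane(c(*p),.2427-.0095))
for p in [(236,442),(295,477),(262,530),(202,490)]: print('tray',S.plane(c(*p),.036))
print('ball',S.plane(c(247,484),.0185),'hend',S.plane(c(181,578),.034))"
```

```text
t 6.0 p [ 0.5561 -0.279   0.2318] psi -5.8348844655474394 xdown [-0.0041  0.0031 -1.    ] w 0.008128664289483284 F [-0.3159 -0.2603  0.134 ]
-> (0.36, -0.1, 0.26) tool d [-0.0268  0.1582 -0.2134] rows 7.026798374792647
-> (0.36, 0.2, 0.26) tool d [ 0.0009  0.2984 -0.0305] rows 7.894736842105265
-> (0.648, 0.18, 0.26) tool d [-0.0012  0.0094  0.2885] rows 7.597200242427846
-> (0.648, 0.13, 0.26) tool d [-0.0002 -0.0497  0.0051] rows 1.3157894736842102
[ 0.6112 -0.3006  0.2332]
[ 0.5484 -0.3322  0.2332]
[ 0.5141 -0.262   0.2332]
tray [ 0.5714 -0.2333  0.036 ]
tray [ 0.6015 -0.3056  0.036 ]
tray [ 0.531  -0.3449  0.036 ]
tray [ 0.5027 -0.2707  0.036 ]
ball [ 0.5583 -0.2778  0.0185] hend [ 0.4273 -0.3515  0.034 ]
```

>>> jog_arm --pt "0 0 0 -0.0038 0.0226 -0.0305 0.003" --pt "0 0 0 -0.0038 0.0226 -0.0305 0.003" --pt "0 0 0 -0.0038 0.0226 -0.0305 0.003" --pt "0 0 0 -0.0038 0.0226 -0.0305 0.003" --pt "0 0 0 -0.0038 0.0226 -0.0305 0.003"

```text
clock: 6.42
eef_pos: [0.4138, -0.1509, 0.251]
tool_rot: [[-0.004, 0.096, 0.995], [0.003, 0.995, -0.096], [-1.0, 0.003, -0.005]]
contact_force: [0.3, 0.2, 0.6]
width: 0.008
```

>>> jog_arm --pt "0 0 0 -0.0038 0.0226 -0.0305 0.003" --pt "0 0 0 -0.0038 0.0226 -0.0305 0.003" --pt "0 0 0 0 0.0373 -0.0038 0.003" --pt "0 0 0 0 0.0373 -0.0038 0.003" --pt "0 0 0 0 0.0373 -0.0038 0.003"

```text
clock: 6.83
eef_pos: [0.3576, 0.012, 0.2595]
tool_rot: [[-0.003, 0.098, 0.995], [0.001, 0.995, -0.098], [-1.0, 0.001, -0.003]]
contact_force: [1.5, 1.1, -0.1]
width: 0.0082
```

>>> jog_arm --pt "0 0 0 0 0.0373 -0.0038 0.003" --pt "0 0 0 0 0.0373 -0.0038 0.003" --pt "0 0 0 0 0.0373 -0.0038 0.003" --pt "0 0 0 0 0.0373 -0.0038 0.003" --pt "0 0 0 0 0.0373 -0.0038 0.003"

```text
clock: 7.25
eef_pos: [0.3566, 0.1997, 0.2592]
tool_rot: [[-0.004, 0.096, 0.995], [-0.001, 0.995, -0.096], [-1.0, -0.001, -0.003]]
contact_force: [0.7, -0.1, -1.4]
width: 0.008
```

>>> jog_arm --pt "0 0 0 0 0.0012 0.036 0.003" --pt "0 0 0 0 0.0012 0.036 0.003" --pt "0 0 0 0 0.0012 0.036 0.003" --pt "0 0 0 0 0.0012 0.036 0.003" --pt "0 0 0 0 0.0012 0.036 0.003"

```text
clock: 7.67
eef_pos: [0.5382, 0.1866, 0.2583]
tool_rot: [[-0.005, 0.095, 0.995], [-0.001, 0.995, -0.095], [-1.0, -0.001, -0.005]]
contact_force: [-0.0, 0.0, 0.9]
width: 0.0079
```

>>> jog_arm --pt "0 0 0 0 0.0012 0.036 0.003" --pt "0 0 0 0 0.0012 0.036 0.003" --pt "0 0 0 0 0.0012 0.03 0.003" --pt "0 0 0 0 0 0 0.003" --pt "0 0 0 0 0 0 0.003"

```text
clock: 8.08
eef_pos: [0.6394, 0.1799, 0.2572]
tool_rot: [[-0.007, 0.097, 0.995], [-0.001, 0.995, -0.097], [-1.0, -0.001, -0.007]]
contact_force: [-0.5, -0.2, -0.8]
width: 0.0078
```

```bash
python3 -c "
from h import *
plan((.648,.115,.245))
ims=[]
for n,(y,x) in dict(side=(70,230),top=(90,190)).items():
    im=cv2.cvtColor(capture(n),cv2.COLOR_RGB2BGR); cv2.imwrite(f'pics/{n}3.png',im)
    ims.append(cv2.resize(im[y:y+130,x:x+100],None,fx=4,fy=4,interpolation=cv2.INTER_CUBIC))
cv2.imwrite('pics/pre.png',np.hstack(ims))"
```

```text
t 8.0833 p [0.6394 0.1799 0.2572] psi -5.552473975323478 xdown [-0.0067 -0.0006 -1.    ] w 0.007770492277341936 F [-0.5406 -0.1953 -0.8216]
-> (0.648, 0.115, 0.245) tool d [ 0.0122 -0.0637  0.0149] rows 1.7517674042593674
```

View pics/pre.png

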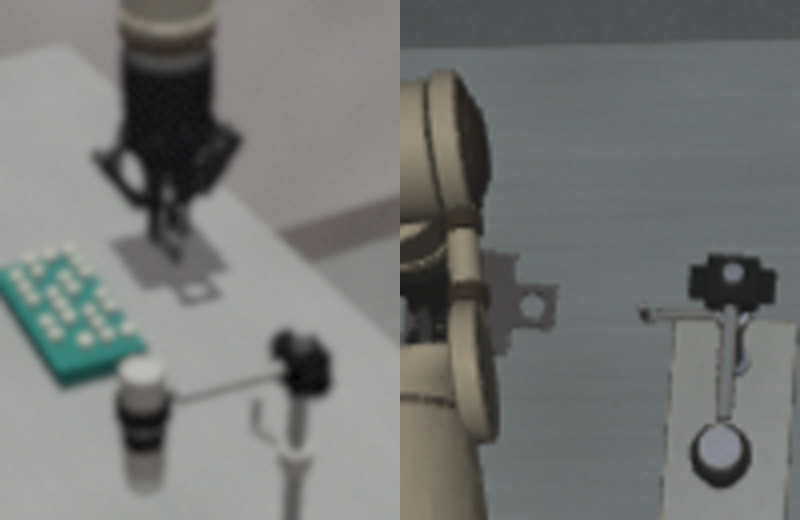

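In the top half of the crop the eye is at (533,306) and the hook tip at (645,314). In the side half the eye is at (195,291), the tip at (257,402), and the lens bottom near (143,488).

```bash
python3 -c "
from h import *
ct=lambda x,y:((x-400+.5)/4-.5+190,(y+.5)/4-.5+90)
cs=lambda x,y:((x+.5)/4-.5+230,(y+.5)/4-.5+70)
e,_=tri(ct(533,306),cs(195,291)); print('eye',e,_); print(T.plane(ct(533,306),.25),S.plane(cs(195,291),.25))
t,_=tri(ct(645,314),cs(257,402)); print('tip',t,_); print(T.plane(ct(645,314),.186),S.plane(cs(257,402),.186))
print('expected eye from tcp', np.array([.6394,.1799])-.056*np.array([.0968,.995]))
# scope axis top & lens
post=np.array([.640,-.0295]);x=np.array([.9957,-.092])
l=post-.13*x; print('lens xy',l)
for z in(.17,.18,.19,.2): print(z,(S.proj([*l,z])-[230-.5,70-.5])*4-.5)
"
```

```text
eye [0.6337 0.1225 0.2464] 0.00015993753217543262
[0.6328 0.1221 0.25  ] [0.631  0.1179 0.25  ]
tip [0.6439 0.0397 0.1819] 0.0043183742422590165
[0.6408 0.0403 0.186 ] [0.6434 0.035  0.186 ]
expected eye from tcp [0.634  0.1242]
lens xy [ 0.5106 -0.0175]
0.17 [144.6325 506.0814]
0.18 [144.3764 496.4987]
0.19 [144.1174 486.807 ]
0.2 [143.8554 477.0046]
```

>>> jog_arm --pt "0 0 0 0.008 -0.0204 0.0043 0.003" --pt "0 0 0 0.008 -0.0204 0.0043 0.003" --pt "0 0 0 0.008 -0.0204 0.0043 0.003" --pt "0 0 0 0.008 -0.0204 0.0043 0.003" --pt "0 0 0 0 0 0 0.003"

```text
clock: 8.6
eef_pos: [0.6474, 0.0945, 0.2275]
tool_rot: [[-0.003, 0.099, 0.995], [-0.002, 0.995, -0.099], [-1.0, -0.002, -0.003]]
contact_force: [-0.2, 0.4, -1.9]
width: 0.0083
```

>>> jog_arm --pt "0 0 0 0 0 0 0.003" --pt "0 0 0 0 0 0 0.003"

```text
clock: 8.77
eef_pos: [0.6486, 0.0985, 0.23]
tool_rot: [[0.0, 0.095, 0.995], [0.001, 0.995, -0.095], [-1.0, 0.001, 0.0]]
contact_force: [-0.3, 1.4, -0.1]
width: 0.0084
```

```bash
python3 -c "
from h import *
plan((.6485,.097,.179))
ims=[]
for n,(y,x) in dict(side=(110,250),top=(120,210)).items():
    im=cv2.cvtColor(capture(n),cv2.COLOR_RGB2BGR); cv2.imwrite(f'pics/{n}4.png',im)
    ims.append(cv2.resize(im[y:y+80,x:x+80],None,fx=5,fy=5,interpolation=cv2.INTER_CUBIC))
cv2.imwrite('pics/pre2.png',np.hstack(ims))"
```

```text
t 8.7667 p [0.6486 0.0985 0.23  ] psi -5.4666754724206195 xdown [ 0.0004  0.0006 -1.    ] w 0.008430980592580456 F [-0.3099  1.358  -0.0634]
-> (0.6485, 0.097, 0.179) tool d [ 0.051  -0.0016  0.0001] rows 1.3436917430818285
```

View pics/pre2.png

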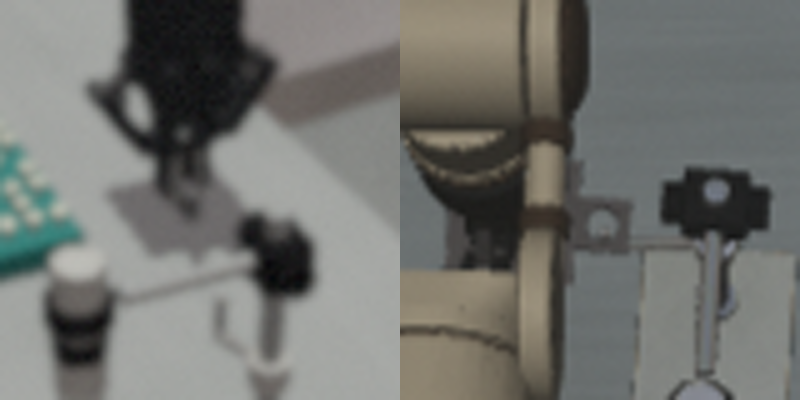

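The eye (603,223 in the top half) lines up over the tip within about 2 mm after the parallax correction. I'll lower it onto the hook.

>>> jog_arm --pt "0 0 0 0.014 -0.0016 -0.0012 0.003" --pt "0 0 0 0.01 0 0 0.003" --pt "0 0 0 0.008 0 0 0.003" --pt "0 0 0 0.005 0 0 0.003" --pt "0 0 0 0.005 0 0 0.003"

```text
clock: 9.28
eef_pos: [0.6481, 0.0969, 0.187]
tool_rot: [[0.001, 0.095, 0.995], [0.001, 0.995, -0.095], [-1.0, 0.001, 0.001]]
contact_force: [1.2, 0.3, -0.0]
width: 0.0081
```

>>> jog_arm --pt "0 0 0 0.005 0 0 0.003" --pt "0 0 0 0.004 0 0 0.003" --pt "0 0 0 0 0 0 0.003" --pt "0 0 0 0 0 0 0.003"

```text
clock: 9.62
eef_pos: [0.6482, 0.0962, 0.1783]
tool_rot: [[0.001, 0.096, 0.995], [0.0, 0.995, -0.096], [-1.0, 0.0, 0.001]]
contact_force: [3.8, 1.6, -3.7]
width: 0.0081
```

```bash
python3 -c "
from h import *
plan((.6475,.097,.179))
ims=[]
for n,(y,x) in dict(side=(110,250),top=(120,210)).items():
    im=cv2.cvtColor(capture(n),cv2.COLOR_RGB2BGR); cv2.imwrite(f'pics/{n}5.png',im)
    ims.append(cv2.resize(im[y:y+80,x:x+80],None,fx=5,fy=5,interpolation=cv2.INTER_CUBIC))
cv2.imwrite('pics/on.png',np.hstack(ims))"
```

```text
t 9.6167 p [0.6482 0.0962 0.1783] psi -5.500759927441788 xdown [ 0.0008  0.0002 -1.    ] w 0.008062998584152997 F [ 3.8066  1.5998 -3.6633]
-> (0.6475, 0.097, 0.179) tool d [-0.0007  0.0008 -0.0008] rows 0.03475223187975712
```

View pics/on.png

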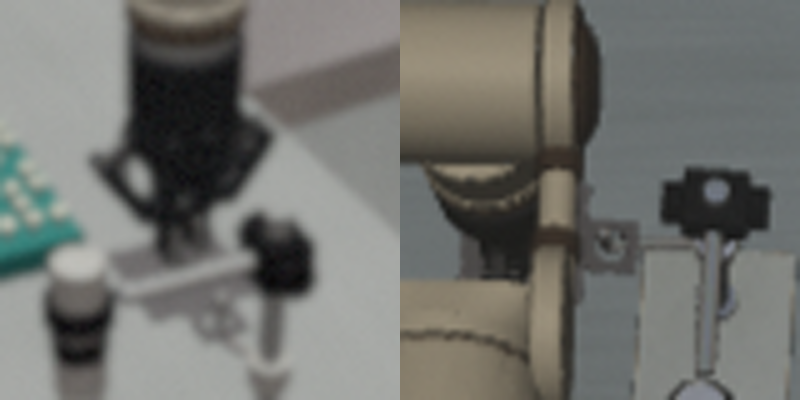

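>>> jog_arm --pt "0 0 0 0 0.001 0.002 0.003" --pt "0 0 0 0 0 0 0.003" --pt "0 0 0 0 0 0 0.035" --pt "0 0 0 0 0 0 0.035" --pt "0 0 0 0 0 0 0.035"

```text
clock: 10.13
eef_pos: [0.6498, 0.0968, 0.1786]
tool_rot: [[-0.0, 0.096, 0.995], [-0.0, 0.995, -0.096], [-1.0, -0.0, -0.0]]
contact_force: [-0.2, -0.5, 0.4]
width: 0.0348
```

>>> jog_arm --pt "0 0 0 0 0 0 0.035" --pt "0 0 0 -0.01 0.002 0 0.035" --pt "0 0 0 -0.02 0.01 0 0.035" --pt "0 0 0 -0.03 0.03 0 0.035" --pt "0 0 0 -0.01 0.04 0 0.035"

```text
clock: 10.55
eef_pos: [0.6598, 0.1767, 0.2537]
tool_rot: [[0.007, 0.1, 0.995], [-0.0, 0.995, -0.1], [-1.0, 0.0, 0.007]]
contact_force: [1.9, -0.8, 0.5]
width: 0.0351
```

>>> jog_arm --pt "0 0 0 0 0.03 0 0.035" --pt "0 0 0 0 0 0 0.035" --pt "0 0 0 0 0 0 0.035" --pt "0 0 0 0 0 0 0.035" --pt "0 0 0 0 0 0 0.035"

```text
clock: 10.97
eef_pos: [0.6606, 0.2068, 0.2478]
tool_rot: [[-0.001, 0.097, 0.995], [-0.0, 0.995, -0.097], [-1.0, -0.001, -0.0]]
contact_force: [-0.9, -0.1, -0.0]
width: 0.0354
```

```bash
python3 -c "
from h import *
plan((.36,.2,.25),(.36,-.1,.25))
ims=[]
for n,(y,x) in dict(side=(110,200),top=(120,210)).items():
    im=cv2.cvtColor(capture(n),cv2.COLOR_RGB2BGR); cv2.imwrite(f'pics/{n}6.png',im)
    ims.append(cv2.resize(im[y:y+150,x:x+130],None,fx=3,fy=4,interpolation=cv2.INTER_CUBIC))
cv2.imwrite('pics/hung.png',np.hstack(ims))"
```

```text
t 10.9667 p [0.6606 0.2068 0.2478] psi -5.563606141585091 xdown [-0.0005 -0.0005 -1.    ] w 0.035427744062591825 F [-0.8981 -0.0576 -0.0412]
-> (0.36, 0.2, 0.25) tool d [-0.002  -0.036  -0.2985] rows 7.912755719355133
-> (0.36, -0.1, 0.25) tool d [ 0.0001 -0.2986  0.0291] rows 7.894736842105266
```

View pics/hung.png

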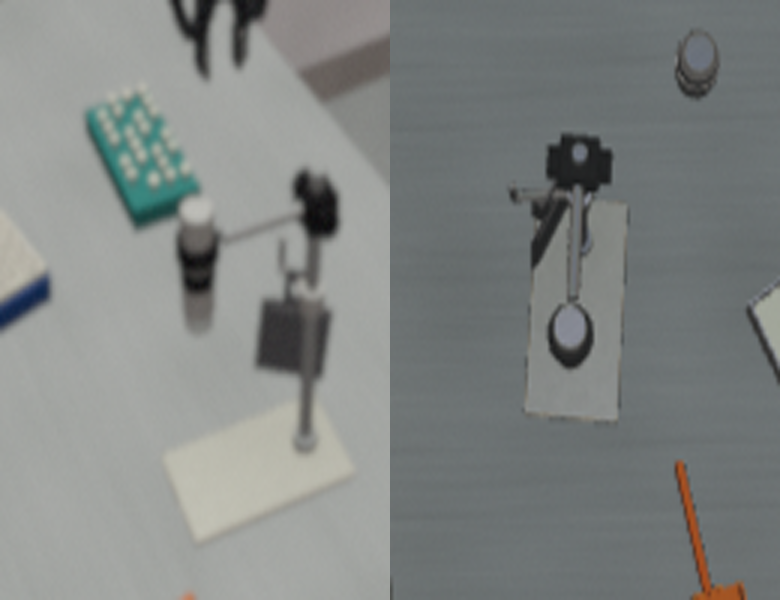

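The cover hangs upright on the hook: (293,335) in the side half, (548,230) in the top half. The tray is free in both stored views, so I'll measure its handle, floor and ball there.

```bash
python3 -c "
from h import *
for n,C,(x0,y0,x1,y1) in(('top',T,(325,175,385,250)),('side',S,(285,250,350,325))):
    im=cv2.imread(f'pics/{n}6.png')[y0:y1,x0:x1]; h=cv2.cvtColor(im,cv2.COLOR_BGR2GRAY)
    thr=150 if n=='top' else 172
    m=(h>thr).astype(np.uint8)
    cv2.imwrite(f'pics/m_{n}.png',np.hstack([cv2.resize(im,None,fx=6,fy=6,interpolation=cv2.INTER_CUBIC),cv2.cvtColor(cv2.resize(m*255,None,fx=6,fy=6,interpolation=0),cv2.COLOR_GRAY2BGR)]))
    k,l,st,ce=cv2.connectedComponentsWithStats(m)
    print(n,np.median(h),h.max())
    for i in range(1,k):
        if st[i,4]<25: continue
        p=np.argwhere(l==i)[:,::-1].astype(np.float32); r=cv2.minAreaRect(p); b=cv2.boxPoints(r)+[x0,y0]
        print(st[i],'rect',r[1],'c',C.plane(np.array(r[0])+[x0,y0],.02)); 
        for q in b: print('   ',q,C.plane(q,.038))
a=cv2.imread('pics/m_top.png');b=cv2.imread('pics/m_side.png');w=max(a.shape[1],b.shape[1])
pad=lambda i:cv2.copyMakeBorder(i,0,0,0,w-i.shape[1],0)
cv2.imwrite('pics/m.png',cv2.resize(np.vstack([pad(a),pad(b)]),None,fx=.66,fy=.66))
"
```

```text
top 111.0 164
[  7  13  25  26 323] rect (20.033960342407227, 18.549962997436523) c [ 0.5581 -0.2791  0.02  ]
    [331.0674 196.7079] [ 0.5688 -0.2307  0.038 ]
    [346.7978 186.8764] [ 0.6023 -0.2875  0.038 ]
    [357.4157 203.8652] [ 0.541  -0.3211  0.038 ]
    [341.6854 213.6966] [ 0.5079 -0.2646  0.038 ]
side 164.0 206
[ 23  18  28  22 341] rect (23.702320098876953, 16.54690170288086) c [ 0.56  -0.279  0.02 ]
    [307.6 280.8] [ 0.5105 -0.2752  0.038 ]
    [315. 266.] [ 0.5593 -0.2399  0.038 ]
    [336.2 276.6] [ 0.5928 -0.3035  0.038 ]
    [328.8 291.4] [ 0.544 -0.336  0.038]
[11 37 19 28 56] rect (1.9414504766464233, 31.895259857177734) c [ 0.4761 -0.3191  0.02  ]
    [295.6154 313.0769] [ 0.4244 -0.3503  0.038 ]
    [313.3077 286.5385] [ 0.5142 -0.3004  0.038 ]
    [314.9231 287.6154] [ 0.5163 -0.3058  0.038 ]
    [297.2308 314.1538] [ 0.4265 -0.3553  0.038 ]
```

View pics/m.png

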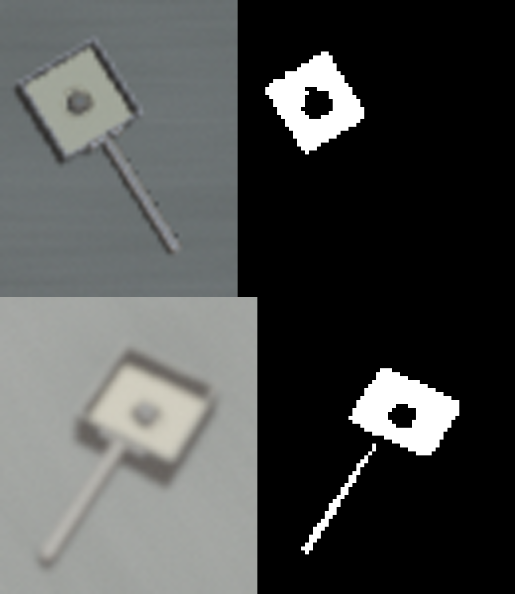

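The tray's floor centre is about (0.558,-0.279) in both views and its handle heads 29°. The ball sits in mid-pocket. Now I go to the handle.

>>> jog_arm --pt "0 0 0 0 -0.0045 -0.0373 0.035" --pt "0 0 0 0 -0.0045 -0.0373 0.035" --pt "0 0 0 0 -0.0045 -0.0373 0.035" --pt "0 0 0 0 -0.0045 -0.0373 0.035" --pt "0 0 0 0 -0.0045 -0.0373 0.035"

```text
clock: 11.48
eef_pos: [0.4711, 0.2025, 0.2475]
tool_rot: [[-0.0, 0.097, 0.995], [-0.0, 0.995, -0.097], [-1.0, -0.0, -0.0]]
contact_force: [0.2, -0.2, 0.8]
width: 0.0349
```

>>> jog_arm --pt "0 0 0 0 -0.0045 -0.0373 0.035" --pt "0 0 0 0 -0.0045 -0.0373 0.035" --pt "0 0 0 0 -0.0045 -0.0373 0.035" --pt "0 0 0 0 -0.0373 0.0036 0.035" --pt "0 0 0 0 -0.0373 0.0036 0.035"

```text
clock: 11.9
eef_pos: [0.3582, 0.1264, 0.2478]
tool_rot: [[0.001, 0.089, 0.996], [0.0, 0.996, -0.089], [-1.0, 0.0, 0.001]]
contact_force: [1.6, -0.7, 1.2]
width: 0.035
```

>>> jog_arm --pt "0 0 0 0 -0.0373 0.0036 0.035" --pt "0 0 0 0 -0.0373 0.0036 0.035" --pt "0 0 0 0 -0.0373 0.0036 0.035" --pt "0 0 0 0 -0.0373 0.0036 0.035" --pt "0 0 0 0 -0.0373 0.0036 0.035"

```text
clock: 12.32
eef_pos: [0.3595, -0.0639, 0.2481]
tool_rot: [[0.001, 0.097, 0.995], [-0.001, 0.995, -0.097], [-1.0, -0.001, 0.001]]
contact_force: [0.9, -0.3, -0.1]
width: 0.0351
```

>>> jog_arm --pt "0 0 0 0 -0.0373 0.0036 0.035" --pt "7 0 0 0 0 0 0.035" --pt "7 0 0 0 0 0 0.035" --pt "7 0 0 0 0 0 0.035" --pt "7 0 0 0 0 0 0.035"

```text
clock: 12.73
eef_pos: [0.3598, -0.1, 0.2479]
tool_rot: [[0.0, 0.559, 0.829], [-0.0, 0.829, -0.559], [-1.0, 0.0, 0.0]]
contact_force: [-0.1, 0.4, -0.1]
width: 0.0353
```

>>> jog_arm --pt "7 0 0 0 0 0 0.035" --pt "7 0 0 0 0 0 0.035" --pt "7 0 0 0 0 0 0.035" --pt "6.3 0 0 0 0 0 0.035" --pt "0 0 0 0 0 0 0.035"

```text
clock: 13.15
eef_pos: [0.3599, -0.0995, 0.2479]
tool_rot: [[0.0, 0.875, 0.484], [-0.0, 0.484, -0.875], [-1.0, 0.0, 0.0]]
contact_force: [-0.7, -1.1, -1.1]
width: 0.0349
```

```bash
python3 -c "
from h import *
plan((.463,-.332,.08),(.463,-.332,.012))
print('ball',T.plane((344.7,200.8),.0185))"
```

```text
t 13.15 p [ 0.3599 -0.0995  0.2479] psi -61.0292355665934 xdown [ 0.0001 -0.0002 -1.    ] w 0.03490846948975884 F [-0.7182 -1.0863 -1.0809]
-> (0.463, -0.332, 0.08) tool d [ 0.1679 -0.0224  0.2533] rows 8.019066723913388
-> (0.463, -0.332, 0.012) tool d [ 0.068 -0.    -0.   ] rows 1.789473684210526
ball [ 0.5564 -0.2808  0.0185]
```

>>> jog_arm --pt "0 0 0 0.0135 -0.0028 0.0317 0.035" --pt "0 0 0 0.0135 -0.0028 0.0317 0.035" --pt "0 0 0 0.0135 -0.0028 0.0317 0.035" --pt "0 0 0 0.0135 -0.0028 0.0317 0.035" --pt "0 0 0 0.0135 -0.0028 0.0317 0.035"

```text
clock: 13.57
eef_pos: [0.4254, -0.2462, 0.1797]
tool_rot: [[0.0, 0.872, 0.49], [-0.0, 0.49, -0.872], [-1.0, 0.0, 0.0]]
contact_force: [0.2, 0.1, 0.3]
width: 0.0347
```

>>> jog_arm --pt "0 0 0 0.0135 -0.0028 0.0317 0.035" --pt "0 0 0 0.0135 -0.0028 0.0317 0.035" --pt "0 0 0 0.0135 -0.0028 0.0317 0.035" --pt "0 0 0 0.03 0 0 0.035" --pt "0 0 0 0.03 0 0 0.035"

```text
clock: 13.98
eef_pos: [0.4652, -0.3345, 0.08]
tool_rot: [[0.003, 0.872, 0.489], [-0.003, 0.489, -0.872], [-1.0, 0.001, 0.004]]
contact_force: [0.7, 1.0, -0.3]
width: 0.0352
```

>>> jog_arm --pt "0 0 0 0 0 0 0.035" --pt "0 0 0 0 0 0 0.035" --pt "0 0 0 0 0 0 0.035"

```text
clock: 14.23
eef_pos: [0.4649, -0.3321, 0.0815]
tool_rot: [[0.001, 0.872, 0.489], [-0.001, 0.489, -0.872], [-1.0, 0.0, 0.002]]
contact_force: [-0.2, -0.3, 1.3]
width: 0.0347
```

```bash
python3 -c "
from h import *
plan((.463,-.332,.013))
s=state();p=s['eef_pos'];R=s['tool_rot']
# handle line distance across the jaw (tool z) from finger centre line, vs handle line through (.4255,-.353) heading 29.1
print('lateral',(R.T@(np.array([.463,-.332,p[2]])-p)))
im=capture('side'); cv2.imwrite('pics/side7.png',cv2.cvtColor(im,cv2.COLOR_RGB2BGR))
print(S.proj(p),S.proj([.463,-.332,.038]))
"
```

```text
t 14.2333 p [ 0.4649 -0.3321  0.0815] psi -60.73764959146088 xdown [ 0.0014 -0.0015 -1.    ] w 0.03472591121432787 F [-0.1937 -0.3499  1.2578]
-> (0.463, -0.332, 0.013) tool d [ 0.0685 -0.0016 -0.0012] rows 1.8042304218006397
lateral [-0.     -0.0016 -0.001 ]
[305.4363 293.0064] [304.0733 302.1501]
```

>>> jog_arm --pt "0 0 0 0.025 -0.0016 -0.001 0.035" --pt "0 0 0 0.02 0 0 0.035" --pt "0 0 0 0.014 0 0 0.035" --pt "0 0 0 0.009 0 0 0.035" --pt "0 0 0 0 0 0 0.035"

```text
clock: 14.7
eef_pos: [0.4624, -0.3311, 0.0117]
tool_rot: [[-0.0, 0.873, 0.488], [0.0, 0.488, -0.873], [-1.0, -0.0, -0.001]]
contact_force: [0.8, 0.4, -1.3]
width: 0.0352
```

>>> jog_arm --pt "0 0 0 0 0 0 0.028" --pt "0 0 0 0 0 0 0.022" --pt "0 0 0 0 0 0 0.016" --pt "0 0 0 0 0 0 0.012" --pt "0 0 0 0 0 0 0.002"

```text
clock: 15.12
eef_pos: [0.4631, -0.332, 0.0129]
tool_rot: [[0.001, 0.873, 0.488], [-0.001, 0.488, -0.873], [-1.0, 0.0, 0.002]]
contact_force: [0.4, -0.3, 3.6]
width: 0.0091
```

>>> jog_arm --pt "0 0 0 0 0 0 0.002" --pt "0 0 0 0 0 0 0.002" --pt "0 0 0 0 0 0 0.002" --pt "0 0 0 0 0 0 0.002" --pt "0 0 0 0 0 0 0.002"

```text
clock: 15.53
eef_pos: [0.463, -0.3321, 0.0126]
tool_rot: [[0.001, 0.873, 0.488], [-0.001, 0.488, -0.873], [-1.0, 0.0, 0.002]]
contact_force: [-0.6, -1.7, 5.8]
width: 0.0088
```

>>> jog_arm --pt "0 0 0 -0.002 0 0 0.002" --pt "0 0 0 -0.004 0 0 0.002" --pt "0 0 0 -0.007 0 0 0.002" --pt "0 0 0 -0.01 0 0 0.002" --pt "0 0 0 -0.01 0 0 0.002"

```text
clock: 15.95
eef_pos: [0.4621, -0.3308, 0.0453]
tool_rot: [[-0.001, 0.873, 0.488], [0.001, 0.488, -0.873], [-1.0, -0.0, -0.001]]
contact_force: [-0.3, 1.0, -1.0]
width: 0.0089
```

>>> jog_arm --pt "0 0 0 -0.01 0 0 0.002" --pt "0 0 0 -0.007 0 0 0.002" --pt "0 0 0 -0.003 0 0 0.002" --pt "0 0 0 0 0 0 0.002" --pt "0 0 0 0 0 0 0.002"

```text
clock: 16.37
eef_pos: [0.4625, -0.3313, 0.0649]
tool_rot: [[-0.0, 0.873, 0.488], [-0.0, 0.488, -0.873], [-1.0, -0.0, 0.0]]
contact_force: [-0.5, -0.3, -2.9]
width: 0.0088
```

```bash
python3 -c "
from h import *
plan()
print('scope top',tri((269.6,201.4),(265,163)))
for n,C,(x0,y0,x1,y1),thr in(('top',T,(325,170,385,250),150),('side',S,(285,240,350,325),172)):
    im=cv2.cvtColor(capture(n),cv2.COLOR_RGB2BGR); cv2.imwrite(f'pics/{n}8.png',im); h=cv2.cvtColor(im[y0:y1,x0:x1],cv2.COLOR_BGR2GRAY)
    k,l,st,ce=cv2.connectedComponentsWithStats((h>thr).astype(np.uint8))
    for i in range(1,k):
        if st[i,4]<25: continue
        p=np.argwhere(l==i)[:,::-1].astype(np.float32); r=cv2.minAreaRect(p); c=np.array(r[0])+[x0,y0]
        print(n,st[i],c,r[1],r[2],C.plane(c,.062))
"
python3 - <<'E'
import cv2,numpy as np
a=cv2.imread('pics/side6.png')[150:215,245:310]
b=cv2.imread('pics/side8.png')[215:325,275:385]
cv2.imwrite('pics/last.png',np.hstack([cv2.resize(a,(390,390),interpolation=cv2.INTER_CUBIC),cv2.resize(b,(390,390),interpolation=cv2.INTER_CUBIC)]))
im=cv2.imread('pics/side6.png'); print(cv2.cvtColor(im,cv2.COLOR_BGR2GRAY)[155:225:1,262:270:2].T)
E
```

```text
t 16.3667 p [ 0.4625 -0.3313  0.0649] psi -60.79677208866526 xdown [-0. -0. -1.] w 0.008771173198143082 F [-0.4771 -0.2526 -2.9022]
scope top (array([ 0.5115, -0.0168,  0.2982]), np.float64(0.0004663723091169778))
top [  9  15  26  27 343] [346.4206 197.9335] (20.37428855895996, 19.260581970214844) 58.392494201660156 [ 0.5587 -0.2798  0.062 ]
side [ 37  20  16  20 186] [327.1 269.8] (15.205260276794434, 15.652474403381348) 26.56505012512207 [ 0.5712 -0.2838  0.062 ]
side [11 55  7  9 25] [299. 299.] (2.773500919342041, 9.984603881835938) 33.6900634765625 [ 0.4469 -0.3293  0.062 ]
[[108 107 102 106 134 165 179 184 181 166 141 112  98  96  94  92  82  66
   41  23  15  21  38  42  34  27  41  62  83  97 101 102 105 108 115 123
  132 144 154 161 162 164 161 163 161 159 160 160 160 160 160 161 162 162
  164 164 164 163 165 164 165 164 164 165 166 170 178 183 186 187]
 [120 106 101 117 153 177 185 185 186 178 157 125 106 101 102  98  93  81
   57  29  17  21  37  49  42  28  22  38  67  87 100  98 101 103 107 113
  119 127 141 155 161 161 161 160 160 160 160 159 158 160 160 161 160 161
  161 163 164 164 165 165 165 165 165 164 167 174 182 186 186 186]
 [144 132 125 135 161 179 185 187 185 179 159 126 106 101 101  99  98  83
   55  29  21  29  40  50  44  30  20  36  66  90 100 102 100 103 106 115
  121 127 138 152 161 161 161 161 160 161 160 161 160 160 160 159 159 160
  160 162 162 163 165 165 165 164 164 166 172 180 184 185 185 186]
 [164 163 161 165 172 181 185 185 182 170 146 119 104 102 101 100  87  70
   40  25  22  28  42  51  35  19  24  48  77  93 100 101 100 102 108 116
  122 131 145 156 160 160 160 161 161 160 160 160 161 160 161 160 160 161
  161 161 161 162 162 163 164 165 165 170 176 182 184 186 185 185]]
```

```bash
python3 -c "
from h import *
from scipy.optimize import brentq
a=np.array([.511,-.017]); d=S.o[:2]-a; d/=np.linalg.norm(d)
for nm,row in(('near edge bottom',192.5),('near edge top',165.9)):
    print(nm,brentq(lambda z:S.proj([*(a+.0165*d),z])[1]-row,.1,.4))
print('far edge top',brentq(lambda z:S.proj([*(a-.0165*d),z])[1]-158.6,.1,.4))
plan((.40,-.20,.11))
"
```

```text
near edge bottom 0.19911446993238952
near edge top 0.30066646763079896
far edge top 0.3020650352135036
t 16.4667 p [ 0.4621 -0.3309  0.0642] psi -60.79706709152681 xdown [-0.0009  0.001  -1.    ] w 0.008861551954935067 F [-0.3497  0.661  -1.3745]
-> (0.4, -0.2, 0.11) tool d [-0.0456  0.0096 -0.1446] rows 3.9988796048796442
```

View pics/last.png

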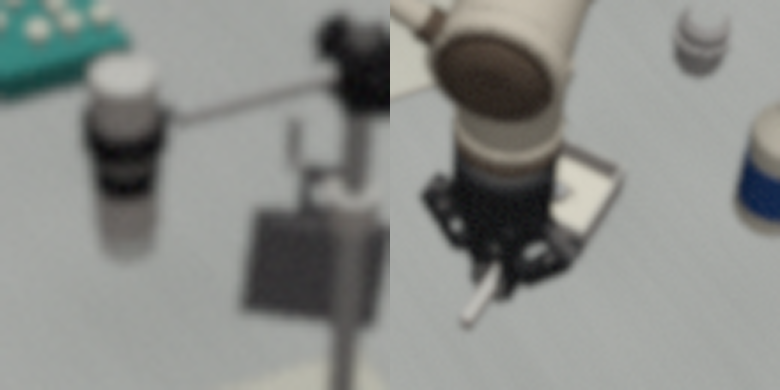

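The left half shows the scope (top disc (123,80), tapered lens end (127,245)) and the cover still hanging at (300,260). The right half shows the tray held level with the ball inside (562,192). I estimate the lens at about (0.511,-0.017,0.190), so I carry the tray over gently.

>>> jog_arm --pt "0 0 0 -0.0033 0 -0.004 0.002" --pt "0 0 0 -0.0033 0 -0.008 0.002" --pt "0 0 0 -0.0033 0 -0.012 0.002" --pt "0 0 0 -0.0033 0 -0.016 0.002" --pt "0 0 0 -0.0033 0 -0.016 0.002"

```text
clock: 16.88
eef_pos: [0.4345, -0.2814, 0.0815]
tool_rot: [[-0.0, 0.873, 0.488], [0.0, 0.488, -0.873], [-1.0, -0.0, -0.0]]
contact_force: [-0.5, -0.8, -2.3]
width: 0.009
```

>>> jog_arm --pt "0 0 0 -0.0033 0 -0.016 0.002" --pt "0 0 0 -0.0033 0 -0.016 0.002" --pt "0 0 0 -0.0033 0 -0.016 0.002" --pt "0 0 0 -0.0033 0 -0.016 0.002" --pt "0 0 0 -0.0033 0 -0.016 0.002"

```text
clock: 17.3
eef_pos: [0.3953, -0.2113, 0.0979]
tool_rot: [[-0.0, 0.873, 0.488], [0.0, 0.488, -0.873], [-1.0, -0.0, -0.0]]
contact_force: [0.7, -0.8, -1.6]
width: 0.0085
```

>>> jog_arm --pt "0 0 0 -0.0033 0 -0.016 0.002" --pt "0 0 0 -0.0033 0 -0.016 0.002" --pt "0 0 0 -0.0033 0 -0.012 0.002" --pt "0 0 0 -0.0033 0 -0.008 0.002" --pt "0 0 0 -0.003 0 -0.004 0.002"

```text
clock: 17.72
eef_pos: [0.3679, -0.1622, 0.114]
tool_rot: [[-0.001, 0.873, 0.489], [0.001, 0.489, -0.873], [-1.0, -0.0, -0.001]]
contact_force: [0.7, 0.8, -0.8]
width: 0.009
```

>>> jog_arm --pt "0.7 0 0 0 0 0 0.002" --pt "1.5 0 0 0 0 0 0.002" --pt "2 0 0 0 0 0 0.002" --pt "2.5 0 0 0 0 0 0.002" --pt "2.5 0 0 0 0 0 0.002"

```text
clock: 18.13
eef_pos: [0.3689, -0.1641, 0.114]
tool_rot: [[0.0, 0.941, 0.339], [-0.0, 0.339, -0.941], [-1.0, 0.0, 0.0]]
contact_force: [-0.4, 0.4, -1.9]
width: 0.009
```

>>> jog_arm --pt "2.5 0 0 0 0 0 0.002" --pt "2.5 0 0 0 0 0 0.002" --pt "2.5 0 0 0 0 0 0.002" --pt "2.5 0 0 0 0 0 0.002" --pt "2.5 0 0 0 0 0 0.002"

```text
clock: 18.55
eef_pos: [0.3689, -0.1641, 0.114]
tool_rot: [[-0.0, 0.992, 0.127], [-0.0, 0.127, -0.992], [-1.0, -0.0, 0.0]]
contact_force: [1.1, -0.4, -1.3]
width: 0.0092
```

>>> jog_arm --pt "2.5 0 0 0 0 0 0.002" --pt "2.5 0 0 0 0 0 0.002" --pt "1.7 0 0 0 0 0 0.002" --pt "0.8 0 0 0 0 0 0.002" --pt "0 0 0 0 0 0 0.002"

```text
clock: 18.97
eef_pos: [0.3689, -0.164, 0.114]
tool_rot: [[-0.0, 1.0, -0.001], [0.0, -0.001, -1.0], [-1.0, -0.0, -0.0]]
contact_force: [0.1, 0.5, -2.2]
width: 0.0087
```

```bash
python3 -c "
from h import *
plan((.4035,-.017,.114))
capt={n:cv2.cvtColor(capture(n),cv2.COLOR_RGB2BGR) for n in('top','side')}
p=state()['eef_pos'];b=p+[.1075,0,.006]
for n,C in(('top',T),('side',S)):
    cv2.imwrite(f'pics/{n}9.png',capt[n]); c=C.proj(b).astype(int); print(n,C.proj(b))
    h=cv2.cvtColor(capt[n],cv2.COLOR_BGR2GRAY)[c[1]-22:c[1]+22,c[0]-24:c[0]+24]
    k,l,st,ce=cv2.connectedComponentsWithStats((h>(150 if n=='top' else 175)).astype(np.uint8))
    for i in range(1,k):
        if st[i,4]<60: continue
        q=np.argwhere(l==i)[:,::-1].astype(np.float32); r=cv2.minAreaRect(q); cc=np.array(r[0])+c-[24,22]
        print(n,st[i],cc,r[1:],C.plane(cc,p[2]-.0126+.012))
        for v in cv2.boxPoints(r)+c-[24,22]: print('  ',v,C.plane(v,p[2]-.0126+.012))
"
```

```text
t 18.9667 p [ 0.3689 -0.164   0.114 ] psi -90.0364027373879 xdown [-0.0001  0.     -1.    ] w 0.008723538660011264 F [ 0.1028  0.5381 -2.2076]
-> (0.4035, -0.017, 0.114) tool d [ 0.      0.0345 -0.147 ] rows 3.973571648157941
top [315.29   220.3883]
top [ 14  12  22  21 262] [315.5 220. ] ((20.0, 21.0), 90.0) [ 0.4785 -0.1653  0.1134]
   [305. 210.] [ 0.5127 -0.1321  0.1134]
   [326. 210.] [ 0.5108 -0.2013  0.1134]
   [326. 230.] [ 0.4446 -0.1982  0.1134]
   [305. 230.] [ 0.4464 -0.1295  0.1134]
side [279.0621 241.5934]
side [  3   0  45  17 472] [280. 227.] ((16.0, 44.0), 90.0) [ 0.5109 -0.1081  0.1134]
   [258. 219.] [ 0.4675 -0.0444  0.1134]
   [302. 219.] [ 0.5883 -0.1114  0.1134]
   [302. 235.] [ 0.5526 -0.1693  0.1134]
   [258. 235.] [ 0.4366 -0.1049  0.1134]
side [ 11  13  28  19 290] [279.3965 240.7515] ((15.2307710647583, 24.153850555419922), 67.38013458251953) [ 0.4817 -0.1564  0.1134]
   [265.3195 238.3669] [ 0.4495 -0.1277  0.1134]
   [287.6154 229.0769] [ 0.527  -0.1271  0.1134]
   [293.4734 243.1361] [ 0.5135 -0.1847  0.1134]
   [271.1775 252.426 ] [ 0.439  -0.1841  0.1134]
```

```bash
cat > ball.py <<'E'
from h import *
def hole(n,im,c,thr,r=(24,22)):
    c=np.array(c).astype(int); h=cv2.cvtColor(im,cv2.COLOR_BGR2GRAY)[c[1]-r[1]:c[1]+r[1],c[0]-r[0]:c[0]+r[0]]
    cs,hi=cv2.findContours((h>thr).astype(np.uint8),cv2.RETR_CCOMP,cv2.CHAIN_APPROX_NONE)
    out=[]
    for q,k in zip(cs,hi[0]):
        if k[3]>=0 and cv2.contourArea(q)>8: out.append((np.array(cv2.fitEllipse(q)[0])+c-r,cv2.contourArea(q)))
    return out
E
python3 -c "
from ball import *
t=hole('top',cv2.imread('pics/top9.png'),(315,220),150); s=hole('side',cv2.imread('pics/side9.png'),(279,242),175)
print(t,s); print(tri(t[0][0],s[0][0]), T.plane(t[0][0],.12),S.plane(s[0][0],.12))
t0=hole('top',cv2.imread('pics/top6.png'),(345,201),150); s0=hole('side',cv2.imread('pics/side6.png'),(320,278),172)
print(t0,s0); print('start',tri(t0[0][0],s0[0][0]),T.plane(t0[0][0],.0185),S.plane(s0[0][0],.0185))
"
```

```text
[] [(array([278.819 , 240.6903]), 39.5)]Traceback (most recent call last):
  File "<string>", line 4, in <module>
    print(t,s); print(tri(t[0][0],s[0][0]), T.plane(t[0][0],.12),S.plane(s[0][0],.12))
                          ~^^^
IndexError: list index out of range
```

```bash
python3 -c "
from ball import *
s=hole('side',cv2.imread('pics/side9.png'),(279,242),175); b=S.plane(s[0][0],.12); print('now',b,'rel tcp',b-[.3689,-.164,.114])
t0=hole('top',cv2.imread('pics/top6.png'),(345,201),150); s0=hole('side',cv2.imread('pics/side6.png'),(320,278),172)
print('start',tri(t0[0][0],s0[0][0]),T.plane(t0[0][0],.0185),S.plane(s0[0][0],.0185))
g=cv2.cvtColor(cv2.imread('pics/top9.png'),cv2.COLOR_BGR2GRAY)[205:236,300:332]; print(g)
"
```

```text
now [ 0.4775 -0.1604  0.12  ] rel tcp [0.1086 0.0036 0.006 ]
start (array([ 0.557 , -0.2801,  0.0192]), np.float64(0.0004394270037416796)) [ 0.5573 -0.2803  0.0185] [ 0.5571 -0.2797  0.0185]
[[114 114 113 113 114 114 113 114 114 114 113 115 112 114 113 112 112 112
  112 113 112 111 113 112 111 111 111 111 111 111 111 112]
 [113 114 114 114 114 114 114 115 114 115 115 114 114 113 114 114 114 112
  111 111 112 111 110 110 116 115 114 115 110 110 110 109]
 [115 115 116 120 125 126 125 125 125 127 127 125 126 130 131 130 130 130
  130 127 113 113 112 112 114 114 113 113 114 111 111 110]
 [114 115 113  98 113  90  90  91  91  90  80  80  82  84  83  84  84  83
   83  83  73  72  73  74  73  74  78  99 120 111 111 112]
 [116 116 111  84 128  95  98 118 119 117 116 116 116 116 116 116 120 141
  141 141 142 141 141 140 141 135  90  94 121 110 110 110]
 [115 115 110  82 144 149 150 155 155 157 157 157 155 155 156 155 158 164
  163 162 164 164 164 164 164 156  99  94 122 112 111 112]
 [114 115 110  82 145 163 164 163 163 164 164 163 163 163 164 163 164 164
  164 165 163 164 163 164 164 159 120
[... 2514 characters left out ...]
0 120 121 119 114 110 104  99  91]
 [112 112 110  93  95 126 126 101  46  42  46  53  68 109 142 143 142 139
  138 133 100  66 100 124 129 125 123 119 115 111 106 100]
 [111 113 111  91  64  72  66  50  42  44  50  61 102 141 145 143 142 142
  138 109  57  70 124 133 130 129 125 123 120 116 112 107]
 [114 113 115 108  98  75  39  40  44  49  57  93 136 147 145 145 146 143
  115  84  75 118 135 135 132 131 129 126 123 119 117 113]
 [114 113 114 111  90  54  40  42  48  54  83 129 141 144 144 145 143 129
   97  87 117 136 138 136 135 134 131 130 127 124 122 118]
 [112 114 113 107  58  37  40  46  52  76 119 139 141 143 145 142 133 106
   87 119 139 142 139 138 136 134 134 133 130 128 124 123]]
```

```bash
python3 -c "
from ball import *
print(tri((313.9,219.3),(278.8,240.7)),T.plane((313.9,219.3),.12))
# far outer wall top corners in top view, level-tray prediction
p=state()['eef_pos']
for dy in(-.04,.04): print(T.proj(p+[.1095+.04,dy,-.0126+.036]))
"
```

```text
(array([ 0.4793, -0.1593,  0.1182]), np.float64(0.002187078243055351)) [ 0.4801 -0.1595  0.12  ]
[327.572  206.5189]
[302.9306 207.1882]
```

>>> jog_arm --pt "0 0 0 0 0.001 -0.004 0.002" --pt "0 0 0 0 0.002 -0.008 0.002" --pt "0 0 0 0 0.0025 -0.012 0.002" --pt "0 0 0 0 0.003 -0.0135 0.002" --pt "0 0 0 0 0.003 -0.0135 0.002"

```text
clock: 19.48
eef_pos: [0.3804, -0.1116, 0.114]
tool_rot: [[0.0, 1.0, -0.0], [0.0, -0.0, -1.0], [-1.0, 0.0, -0.0]]
contact_force: [-0.1, 0.1, -2.3]
width: 0.0089
```

>>> jog_arm --pt "0 0 0 0 0.003 -0.0135 0.002" --pt "0 0 0 0 0.003 -0.0135 0.002" --pt "0 0 0 0 0.003 -0.0135 0.002" --pt "0 0 0 0 0.003 -0.0135 0.002" --pt "0 0 0 0 0.003 -0.0135 0.002"

```text
clock: 19.9
eef_pos: [0.3953, -0.0438, 0.114]
tool_rot: [[-0.0, 1.0, 0.001], [0.0, 0.001, -1.0], [-1.0, -0.0, -0.0]]
contact_force: [-0.0, -0.2, -1.9]
width: 0.0089
```

>>> jog_arm --pt "0 0 0 0 0.0025 -0.012 0.002" --pt "0 0 0 0 0.002 -0.008 0.002" --pt "0 0 0 0 0.001 -0.0045 0.002" --pt "0 0 0 0 0 0 0.002" --pt "0 0 0 0 0 0 0.002"

```text
clock: 20.32
eef_pos: [0.4008, -0.0207, 0.114]
tool_rot: [[-0.0, 1.0, 0.001], [-0.0, 0.001, -1.0], [-1.0, -0.0, 0.0]]
contact_force: [-0.1, 0.0, -1.6]
width: 0.0089
```

>>> jog_arm --pt "0 0 0 0 0 0 0.002" --pt "0 0 0 0 0 0 0.002" --pt "0 0 0 0 0 0 0.002" --pt "0 0 0 0 0 0 0.002" --pt "0 0 0 0 0 0 0.002"

```text
clock: 20.73
eef_pos: [0.4008, -0.021, 0.1141]
tool_rot: [[0.0, 1.0, -0.0], [-0.0, -0.0, -1.0], [-1.0, 0.0, 0.0]]
contact_force: [-0.1, 0.7, -1.0]
width: 0.0093
```

```bash
python3 -c "
from ball import *
plan()
p=state()['eef_pos']
for n in('side','top'): cv2.imwrite(f'pics/{n}10.png',cv2.cvtColor(capture(n),cv2.COLOR_RGB2BGR))
im=cv2.imread('pics/side10.png'); pr=S.proj([.511,-.017,.12]); print('pred',pr, 'lens',S.proj([.511,-.017,.19]))
for thr in(165,170,175,180):
  for c,a in hole('side',im,pr,thr): print(thr,c,a,S.plane(c,.1185))
c=pr.astype(int); h=cv2.cvtColor(im,cv2.COLOR_BGR2GRAY)
print(c); print(h[c[1]-16:c[1]+17,c[0]-18:c[0]+19])
for nm,o in dict(fl=(.04,.04,.036),fr=(.04,-.04,.036),nl=(-.04,.04,.036),nr=(-.04,-.04,.036),frb=(.04,-.04,0),nrb=(-.04,-.04,0)).items(): print(nm,S.proj(p+np.array(o)+[.1095,.002,-.0126]))
"
```

```text
t 20.7333 p [ 0.4008 -0.021   0.1141] psi -90.02752193390627 xdown [ 0. -0. -1.] w 0.009254480426316433 F [-0.137   0.6504 -1.0124]
pred [266.1355 207.5836] lens [265.699  191.1802]
165 [266.     208.3213] 25.0 [ 0.5097 -0.0184  0.1185]
170 [266.2528 208.139 ] 29.5 [ 0.5108 -0.0181  0.1185]
175 [266.1174 208.1153] 34.5 [ 0.5105 -0.0178  0.1185]
180 [266.1729 208.1104] 39.0 [ 0.5107 -0.0178  0.1185]
[266 207]
[[168 166 166 ... 164 164 163]
 [167 167 168 ... 164 163 163]
 [168 166 167 ... 164 163 163]
 ...
 [166 166 167 ... 184 184 185]
 [166 167 166 ... 184 184 184]
 [165 166 167 ... 185 185 185]]
fl [271.2167 192.7075]
fr [283.3077 207.4225]
nl [249.2755 200.7328]
nr [260.7267 216.1218]
frb [283.1859 215.5398]
nrb [261.0562 224.2469]
```

```bash
python3 -c "
from ball import *
h=cv2.cvtColor(cv2.imread('pics/side10.png'),cv2.COLOR_BGR2GRAY).astype(int)
for c in(264,268,272,276,280): print(c,'rows200..',h[200:230,c])
p=state()['eef_pos']
for th in(0,1,2,3,4):
  a=np.radians(th); o=[]
  for x in(.07,.08,.1095,.14,.145):
    for z in(.036,0): 
      v=np.array([x*np.cos(a)+(z-.03)*np.sin(a),-.038,(z-.03)*np.cos(a)-x*np.sin(a)+.03-.0126]); o.append(S.proj(p+v))
  o=np.array(o); print(th,'rim',[np.round(np.interp(c,o[::2,0],o[::2,1]),1) for c in(264,268,272,276,280)],'bot',[np.round(np.interp(c,o[1::2,0],o[1::2,1]),1) for c in(264,268,272,276,280)])
"
```

```text
264 rows200.. [113 138 174 196 200 191 175 162 156 156 173 192 203 204 196 176 142 111
 106 102 102 105 115 141 166 183 187 188 189 190]
268 rows200.. [149 182 200 205 202 192 178 162 150 150 171 190 197 187 159 126 107 101
 103 104 111 130 157 177 185 188 189 187 188 189]
272 rows200.. [158 183 198 204 206 207 207 206 204 202 200 193 174 140 113 104 102 101
 105 115 142 167 181 186 187 187 187 188 188 189]
276 rows200.. [143 127 112 115 134 162 184 199 203 200 185 158 125 107 101 101 104 109
 127 155 175 184 185 186 185 186 187 188 188 188]
280 rows200.. [161 162 163 159 151 138 122 120 130 137 124 107 103 102 102 106 119 144
 167 179 184 184 185 185 185 186 186 187 188 188]
0 rim [np.float64(214.8), np.float64(213.3), np.float64(211.8), np.float64(210.2), np.float64(208.7)] bot [np.float64(223.1), np.float64(221.5), np.float64(219.9), np.float64(218.3), np.float64(216.8)]
1 rim [np.float64(215.2), np.float64(213.7), np.float64(212.2), np.float64(210.7), np.float64(209.2)] bot [np.float64(223.4), np.float64(221.9), np.float64(220.3), np.float64(218.8), np.float64(217.3)]
2 rim [np.float64(215.5), np.float64(214.1), np.float64(212.6), np.float64(211.2), np.float64(209.8)] bot [np.float64(223.7), np.float64(222.2), np.float64(220.8), np.float64(219.3), np.float64(217.8)]
3 rim [np.float64(215.8), np.float64(214.4), np.float64(213.1), np.float64(211.7), np.float64(210.3)] bot [np.float64(224.0), np.float64(222.6), np.float64(221.2), np.float64(219.8), np.float64(218.4)]
4 rim [np.float64(216.1), np.float64(214.8), np.float64(213.5), np.float64(212.2), np.float64(210.9)] bot [np.float64(224.3), np.float64(223.0), np.float64(221.6), np.float64(220.3), np.float64(218.9)]
```

Ball at (0.511,-0.018,0.119), lens at (0.511,-0.017,0.190). The wall edges suggest the tray sags about 0.8° nose-down, so I'll trim that and let it settle.

>>> jog_arm --pt "0 0 0.4 0 0 0 0.002" --pt "0 0 0.4 0 0 0 0.002" --pt "0 0 0 0 0 0 0.002" --pt "0 0 0 0 0 0 0.002" --pt "0 0 0 0 0 0 0.002"

```text
clock: 21.25
eef_pos: [0.4008, -0.0208, 0.1141]
tool_rot: [[0.014, 1.0, -0.0], [-0.0, -0.0, -1.0], [-1.0, 0.014, 0.0]]
contact_force: [-0.5, 0.3, -2.2]
width: 0.0086
```

>>> jog_arm --pt "0 0 0 0 0 0 0.002" --pt "0 0 0 0 0 0 0.002" --pt "0 0 0 0 0 0 0.002" --pt "0 0 0 0 0 0 0.002" --pt "0 0 0 0 0 0 0.002"

```text
clock: 21.67
eef_pos: [0.4008, -0.0207, 0.1141]
tool_rot: [[0.014, 1.0, 0.0], [0.0, 0.0, -1.0], [-1.0, 0.014, -0.0]]
contact_force: [-0.1, -0.2, -1.5]
width: 0.0089
```

```bash
python3 -c "
from ball import *
plan(); print(state()['joint_vel'])
im=cv2.cvtColor(capture('side'),cv2.COLOR_RGB2BGR); cv2.imwrite('pics/side11.png',im)
tp=cv2.cvtColor(capture('top'),cv2.COLOR_RGB2BGR)
for c,a in hole('side',im,(266,207),175): print('ball',c,a,S.plane(c,.12))
h=cv2.cvtColor(im,cv2.COLOR_BGR2GRAY).astype(int)
for c in(264,272,280): print(c,'bottom',214+np.interp(145,h[214:229,c][3:],np.arange(3,15)))
h6=cv2.cvtColor(cv2.imread('pics/side6.png'),cv2.COLOR_BGR2GRAY).astype(int)
print('cover region side rows185-200 cols288-308 now/then',h[185:200,288:298].mean(),h6[185:200,288:298].mean())
for n,a,b in(('side',im,cv2.imread('pics/side0.png')),('top',tp,cv2.imread('pics/top0.png'))):
    d=(np.abs(a.astype(int)-b).max(2)>45).astype(np.uint8); k,l,st,ce=cv2.connectedComponentsWithStats(d)
    print(n,[list(s) for s in st[1:] if s[4]>12])
"
```

```text
t 21.6667 p [ 0.4008 -0.0207  0.1141] psi -89.99677152517025 xdown [ 0.0139  0.     -0.9999] w 0.008932498533998462 F [-0.1314 -0.1744 -1.4947]
[ 0.0001 -0.0008 -0.0003 -0.0001  0.001   0.0003]
ball [266.0998 207.8192] 34.0 [ 0.5104 -0.0179  0.12  ]
264 bottom 222.77777777777777
272 bottom 219.59259259259258
280 bottom 217.0
cover region side rows185-200 cols288-308 now/then 63.24 57.45333333333333
side [[np.int32(0), np.int32(0), np.int32(87), np.int32(41), np.int32(1594)], [np.int32(0), np.int32(25), np.int32(104), np.int32(102), np.int32(3439)], [np.int32(20), np.int32(70), np.int32(81), np.int32(86), np.int32(1951)], [np.int32(6), np.int32(75), np.int32(12), np.int32(12), np.int32(87)], [np.int32(145), np.int32(99), np.int32(41), np.int32(20), np.int32(403)], [np.int32(103), np.int32(111), np.int32(149), np.int32(114), np.int32(3402)], [np.int32(179), np.int32(113), np.int32(33), np.int32(19), np.int32(206)], [np.int32(83), np.int32(118), np.int32(5), np.int32(9), np.int32(26)], [np.int32(117), np.int32(123), np.int32(7), np.int32(4), np.int32(19)], [np.int32(80), np.int32(129), 
[... 2011 characters left out ...]
2(132), np.int32(84), np.int32(3214)], [np.int32(249), np.int32(337), np.int32(11), np.int32(16), np.int32(77)], [np.int32(262), np.int32(357), np.int32(32), np.int32(21), np.int32(222)], [np.int32(290), np.int32(358), np.int32(11), np.int32(17), np.int32(89)], [np.int32(246), np.int32(364), np.int32(9), np.int32(17), np.int32(59)], [np.int32(58), np.int32(371), np.int32(17), np.int32(16), np.int32(34)], [np.int32(292), np.int32(377), np.int32(14), np.int32(43), np.int32(191)], [np.int32(40), np.int32(404), np.int32(15), np.int32(7), np.int32(47)], [np.int32(100), np.int32(407), np.int32(11), np.int32(13), np.int32(43)], [np.int32(35), np.int32(408), np.int32(10), np.int32(4), np.int32(20)]]
```

```bash
python3 -c "
from workcell import close_job; print(close_job())"
```

```text
the job is handed in; nothing more can be done
None
```

I hung the small cover by its eye on the stand's hook without laying it on the bench. I then carried the tray by its handle to the microscope and handed the job in still holding it there, at about 22 s of the 72 s.

What the last checks showed:

- **Ball position:** the final check put it at about (0.510, -0.018) in xy, with its height assumed from the measured grip. The lens axis is at about (0.511, -0.017).
- **Ball distance:** the ball is roughly 70 mm below the lens.
- **Lens height:** this is the least certain number. The scope's top gave 0.188–0.190 m. The blurred bottom edge gave up to 0.199 m if it is not tapered; it looked tapered, so I used 0.190.
- **Tray level:** it sagged about 0.8° nose-down, so I trimmed it by 0.8° and take it as level to about 1°. The last edge reading was not clear enough to confirm it more closely.
- **Stillness and forces:** the arm was at rest with the grip steady. The largest contact-force component I read was about 7 N.
- **Cover:** the side view still showed it hanging on the hook. From above it hangs turned about 30–40° from the stand's axes, which I left as it was.
- **Other objects:** comparing the last pictures with the first showed changes only at the arm, the tray and the cover. The arm hides a few areas, so those could not be compared.

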